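# Find the hub that fits the two-keyed test shaft and seat it on its keys

### The job

Three steel hubs on the bench look alike but for the angle between their two keyways. Pick the one whose keyways line up with both keys of the upright test shaft, put it over the shaft flange down, turn it until the keys enter the keyways and push it fully home against the shoulder, then let go. The other two hubs must end up standing flange down on the bench clear of the shaft, and the other things on the bench are to be left alone.

Things in the scene. Friction and masses are not known exactly. Their poses are not given: they have to be found in the camera images.
- hub_a_mid (a point): Loose dark steel hub, 50 mm high, 0.2 to 0.5 kg, standing flange down: boss 58 mm in diameter over a flange 80 mm in diameter, 12 mm thick. Two keyways run from its bore, 90 degrees apart (right angle). The point is the centre, on the axis 25 mm above the underside. z up; x along the first keyway, the second 90 degrees counter-clockwise from above. Grip the boss across, from above.
- hub_b_mid (a point): Loose dark steel hub, 50 mm high, 0.2 to 0.5 kg, standing flange down: boss 58 mm in diameter over a flange 80 mm in diameter, 12 mm thick. Two keyways run from its bore, 120 degrees apart (third of a turn). The point is the centre, on the axis 25 mm above the underside. z up; x along the first keyway, the second 120 degrees counter-clockwise from above. Grip the boss across, from above.
- hub_c_mid (a point): Loose dark steel hub, 50 mm high, 0.2 to 0.5 kg, standing flange down: boss 58 mm in diameter over a flange 80 mm in diameter, 12 mm thick. Two keyways run from its bore, 180 degrees apart (opposite). The point is the centre, on the axis 25 mm above the underside. z up; x along the first keyway, the second 180 degrees counter-clockwise from above. Grip the boss across, from above.
- shaft_nose (a point): Centre of the top face of the fixed upright steel test shaft, 82 mm above the bench. The shaft is 30 mm in diameter, its top 12 mm tapering to 18 mm. z up; x and y along the sides of the wooden block (110x110x24 mm) that holds it. The axes do not tell how the keys point. A desk lamp hangs over the left of the bench: swing in low and close to the base.
- key_tops (a point): Point on the shaft's axis level with the flat tops of its two keys, 30 mm above the shoulder. Keys are rigid, 12 mm wide, reach 22 mm from the axis. The first points anywhere within 35 degrees of the block's y (angle not measured: see or feel it), the second 120 degrees counter-clockwise from it. The plain shaft above the keys (22 mm) centres a hub before it meets them.
- shoulder (a point): Centre of the top of the steel shoulder disc, 56 mm in diameter, at the foot of the shaft, 30 mm above the bench. A hub that is home rests its underside on it. Until hub and keys agree within about 3 degrees the hub rests on the key tops, 30 mm higher; there it can be turned under light pressure till it drops.
- sanding_block_mid (a point): A bystander lying on the bench: hardwood sanding block, 64x84x30 mm; the point is 12 mm above its underside, mid-way along. Leave it alone.
- stone_mid (a point): A bystander lying on the bench: worn grey whetstone, 110x59x22 mm; the point is 12 mm above its underside, mid-way along. Leave it alone.
- tin_mid (a point): A bystander lying on the bench: round wax tin, 66 mm across, 28 mm high; the point is 12 mm above its underside, mid-way along. Leave it alone.
- brush_mid (a point): A bystander lying on the bench: bristle bench brush, 44x131x34 mm; the point is 12 mm above its underside, mid-way along. Leave it alone.
- driver_mid (a point): A bystander lying on the bench: short screwdriver with a dark handle, 25x188x24 mm; the point is 12 mm above its underside, mid-way along. Leave it alone.
- hub_a: The same hub as hub_a_mid; origin at the centre of its underside, same axes. All three: bore 32.6 mm right through; keyways 14.4 mm wide, reaching 23.4 mm from the axis, over the full height, seen from above as notches in the bore.
- hub_b: The same hub as hub_b_mid; origin at the centre of its underside, same axes. All three: bore 32.6 mm right through; keyways 14.4 mm wide, reaching 23.4 mm from the axis, over the full height, seen from above as notches in the bore.
- hub_c: The same hub as hub_c_mid; origin at the centre of its underside, same axes. All three: bore 32.6 mm right through; keyways 14.4 mm wide, reaching 23.4 mm from the axis, over the full height, seen from above as notches in the bore.

How it is judged:
By the outcome, as a careful person would: the job done as asked, in the order asked, and still so for the second after the job is handed in, with the robot touching nothing.
It also fails if it takes over 58 s, if anything falls off the work surface, if the arm or the gripper's body presses on something with over 40 N, if the wrist force passes 120 N, or if a joint passes its speed limit or range.

### The arm

A 6-joint arm with a two-finger parallel gripper is mounted at the origin on a cart in front of the work surface, level with it; the furniture and walls round the work are solid. World frame = base frame: x ahead of the robot, y to its left, z up, the work surface at z = 0. Lengths are in m, angles in degrees, forces in N, time in s.
With the tool pointing down it reaches from about 0.375 to 0.9 m from the base axis. Payload 3.1 kg.
Tool frame: the origin (TCP) lies at the very end of the fingers, on their centre line; the grasp point (between the pads) lies 19 mm behind it (bot.grip_point_offset is the distance from the TCP to the grasp point, in m); z points along the fingers, x is the direction in which the jaws open and shut, and the axes are right-handed (so a half turn about z gives the same grasp; the last joint's range is limited). The gripper opens to 87 mm and grips with 3 to 60 N. Pads are 19 mm wide; open, the fingers measure 117 mm over their backs; the gripper's body (75 mm by 190 mm) begins 51 mm behind the grasp point.
Start: joints at [-81.389, 30.224, 82.088, -0, 67.689, -10.227], TCP at [0.202, -0.591, 0.223] pointing down, gripper open.
Joint ranges: [-176.69, 176.69], [-43.24, 126.21], [12.49, 139.97], [-82, 262], [0, 151.66], [-163.58, 163.58]. Speed limits (degrees/s): [159.86, 159.86, 180, 180, 180, 180].

### API

Orientations are given as a 3x3 rotation matrix whose columns are the frame's x, y, z axes.
In Python, from rig import bot, capture, recognise, place_of gives the robot as it stands.
- The arm moves only by the tool send_rows, never from a script. Its argument "motion" is a list of rows, each a list of 2 entries, a list of its own where there are three numbers: the shift along the tool's x, y, z in mm, then the turn about the tool's z in rad. A call has exactly 5 rows; each row shifts and turns the pose as measured when the row begins, along the tool's axes as they then stand; what a row does not reach is not made up. A row lasts 1/12 s, in which the tool goes at most 41.7 mm and 7.16 degrees, less where a joint would pass 70% of its speed; a pose out of reach is approached as far as the arm can. A call with a gripper value outside its range is refused whole. "gripper" is the closure, from 0 (fully open) to 1 (shut), set as the call begins (left out, the last holds). The fingers move at their own pace and stop on an object; the grip force is fixed at half the most. Time passes only in rows, so rows that do not move let the fingers close, or fill a call up. It gives the time, the measured TCP pose, the force and the opening at its end, in the units of the state.
- bot.read_state(): the state, without advancing time (a new reading comes with each control period).
- capture(name): name is "side" or "top" or "wrist"; returns a dict with "image" (420x560x3 uint8, blue, green, red), "fx", "fy", "cx", "cy" (pixels), "dist_coeffs" ([k1, k2, p1, p2, k3] as OpenCV has them; the pictures are not rectified), "rvec" (rotation vector, rad) and "tvec" (3), from world to camera coordinates, as OpenCV has them. Camera axes: x right, y down, z forward; pixel columns grow to the right and rows downward; lengths in m; the calibration is good to about 2 mm. A picture is of the moment at which its call begins. There is no depth.
- bot.hand_in(): hands the job in, once; it reports no verdict.
Trained networks look in the newest picture that a camera, given by its name, has taken for a name from the list of things; names that differ only in an ending like _2 or _b are one class to them, and where a whole thing is asked for, a point or a joint stands for the part that bears it (a point fixed in the world has none). Each returns a list of dicts, best first, with "p" (0 to 1); they miss things now and then, are a little off and sometimes report something else, mostly with a low value. They report only what shows in the picture. A call takes as long as a camera call.
- recognise(camera, target): "xy" ([column, row] in pixels, amid what is visible of it).
- place_of(camera, target): "xy" ([column, row] in pixels: a listed point, or the origin of a listed thing).
The state is a dict: "time_s": time; "joint_positions": joint angles; "qvel": joint speeds; "tau": joint torques, N m; "position": TCP position; "tcp_rot": TCP orientation; "force": force on the tool from outside, world axes, zero at the start; "moment": the same for the moment, N m; "opening": opening from 0.0 (shut) to 1.0 (fully open).
Only numpy, scipy, OpenCV 4.12 (cv2) and the standard library are available. Lean on these libraries where they do the work, as an engineer would, in place of code of your own. Each camera call takes 0.05 s, during which the arm holds its last target.

## Working session

There is one attempt and no reset: what is moved stays moved. The work goes in short steps, Python scripts to look and compute and a tool call to move; the robot and the scene stay as the last step left them, time stands still between calls to the robot, and variables do not carry over. Pictures are saved under pics/ and viewed, and the job is handed in when it is done.

Besides the shell and the picture viewer there is one more tool, called after "Request:" by a JSON object that holds its "name" and its "arguments". send_rows: Moves the arm, as the interface text tells. Its arguments: {"type":"object","properties":{"motion":{"type":"array","items":{"type":"array"}},"gripper":{"type":"number"}},"required":["motion"]}

```bash
mkdir -p pics; ls; cat > h.py <<'E'
import numpy as np,cv2
from rig import bot,capture,recognise,place_of
def save(c,n):
    cv2.imwrite('pics/'+n,c['image'])
def K(c): return np.array([[c['fx'],0,c['cx']],[0,c['fy'],c['cy']],[0,0,1.]])
def ray(c,xy):
    R=cv2.Rodrigues(np.array(c['rvec'],float))[0];t=np.array(c['tvec'],float).reshape(3)
    u=cv2.undistortPoints(np.array([[xy]],float),K(c),np.array(c['dist_coeffs'],float))[0,0]
    return -R.T@t,R.T@np.array([u[0],u[1],1.])
def atz(c,xy,z):
    o,d=ray(c,xy);s=(z-o[2])/d[2];return o+s*d
def proj(c,P):
    return cv2.projectPoints(np.array(P,float).reshape(-1,1,3),np.array(c['rvec'],float),np.array(c['tvec'],float),K(c),np.array(c['dist_coeffs'],float))[0].reshape(-1,2)
E
python3 - <<'E'
from h import *
for n in ['top','side','wrist']:
    c=capture(n);save(c,n+'0.png');o,_=ray(c,[280,210]);print(n,o)
    for t,z in [('hub_a_mid',.025),('hub_b_mid',.025),('hub_c_mid',.025),('shaft_nose',.082),('key_tops',.06),('shoulder',.03),('sanding_block_mid',.012),('stone_mid',.012),('tin_mid',.012),('brush_mid',.012),('driver_mid',.012)]:
        for r in place_of(n,t)[:3]:
            if r['p']>.2: print(t,np.round(r['xy'],1),round(r['p'],2),np.round(atz(c,r['xy'],z),4))
print(bot.read_state())
E
```

```text
pics
top [ 0.29717882 -0.04673886  1.62491135]
hub_a_mid [388.3 212.8] 0.63 [ 0.5555 -0.3706  0.025 ]
hub_b_mid [334.8 183.5] 0.96 [ 0.6554 -0.2024  0.025 ]
hub_c_mid [342.5 239.6] 0.97 [ 0.4732 -0.2196  0.025 ]
shaft_nose [224.4 242.4] 0.94 [0.467  0.1472 0.082 ]
key_tops [227.6 244.6] 0.71 [0.4623 0.14   0.06  ]
key_tops [203.8 286.1] 0.62 [0.3358 0.2146 0.06  ]
shoulder [226.6 244.9] 0.88 [0.4646 0.1468 0.03  ]
shoulder [228. 243.] 0.23 [0.4706 0.1423 0.03  ]
sanding_block_mid [397.  267.4] 0.9 [ 0.3809 -0.3919  0.012 ]
stone_mid [386.  175.9] 0.9 [ 0.6801 -0.373   0.012 ]
stone_mid [336.1 183. ] 0.45 [ 0.6599 -0.2079  0.012 ]
tin_mid [349.6 153.8] 0.64 [ 0.7574 -0.2567  0.012 ]
brush_mid [180.2 176.6] 0.83 [0.6945 0.3017 0.012 ]
brush_mid [386.6 211.7] 0.6 [ 0.5613 -0.3679  0.012 ]
brush_mid [226.8 242.5] 0.6 [0.4742 0.1483 0.012 ]
driver_mid [204.1 284.2] 0.71 [0.3429 0.2216 0.012 ]
side [0.21752493 0.73190638 0.81203915]
hub_a_mid [331.5 158.5] 0.74 [ 0.5604 -0.3684  0.025 ]
hub_a_mid [331.4 165.3] 0.25 [ 0.5472 -0.3295  0.025 ]
hub_c_mid [342.  189.4] 0.91 [ 0.4727 -0.218   0.
[... 870 characters left out ...]
  8.20877385e+01, -2.19051843e-03,
        6.76891135e+01, -1.02263939e+01]), 'qvel': array([ 0.03734788,  0.00194856,  0.02860392,  0.11333148, -0.07797657,
       -0.02118872]), 'tau': array([ 3.27178122e-04, -4.40006018e+01, -1.76977944e+01,  6.34002825e-02,
        5.05143742e-02, -8.91266154e-06]), 'position': array([ 0.20182134, -0.59149064,  0.22253743]), 'tcp_rot': array([[ 3.22891205e-01, -9.46436088e-01, -3.85202725e-05],
       [-9.46436088e-01, -3.22891206e-01,  1.81437153e-05],
       [-2.96097241e-05,  3.05985299e-05, -9.99999999e-01]]), 'force': array([-0.05222679,  0.34952981,  0.40937943]), 'moment': array([0.03950728, 0.03194815, 0.00911084]), 'opening': 1.0012822754207273}
```

```bash
python3 - <<'E'
import cv2,numpy as np
a=cv2.imread('pics/top0.png')
h=[cv2.resize(a[y-30:y+30,x-40:x+40],(400,300),interpolation=cv2.INTER_CUBIC) for x,y in[(388,213),(335,184),(342,240),(225,244)]]
cv2.imwrite('pics/topz.png',np.vstack([np.hstack(h[:2]),np.hstack(h[2:])]))
b=cv2.imread('pics/side0.png')
cv2.imwrite('pics/sidez.png',cv2.resize(b[220:310,240:360],(800,600),interpolation=cv2.INTER_CUBIC))
E
```

```text
(no output)
```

View pics/top0.png

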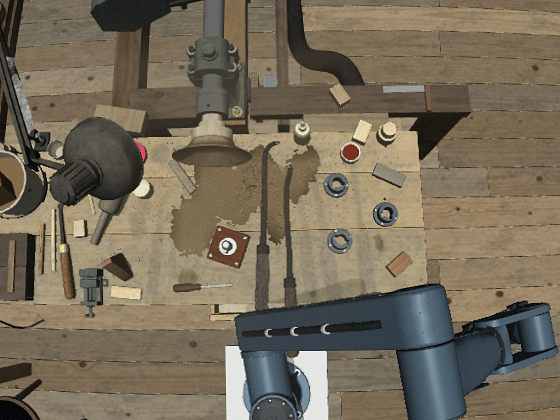

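View pics/side0.png

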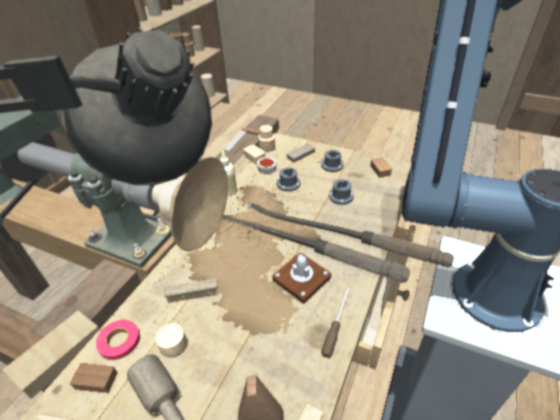

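View pics/topz.png

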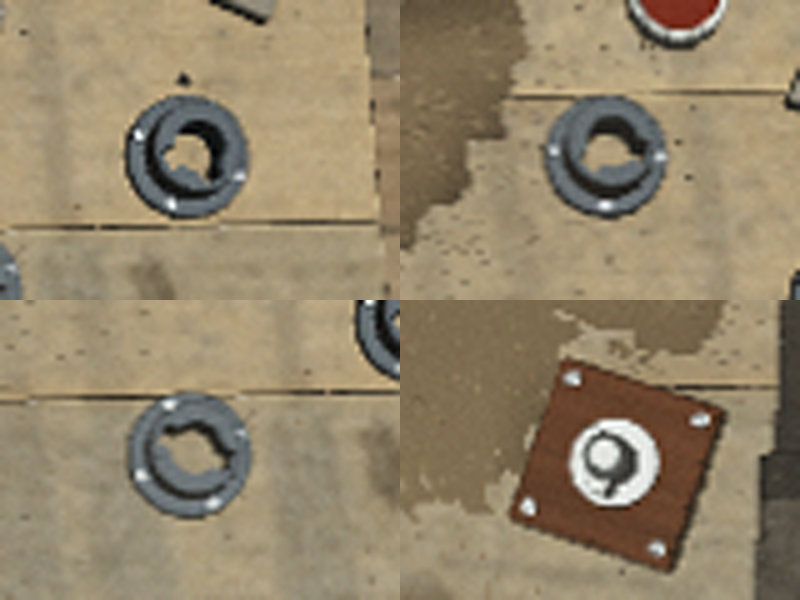

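View pics/sidez.png

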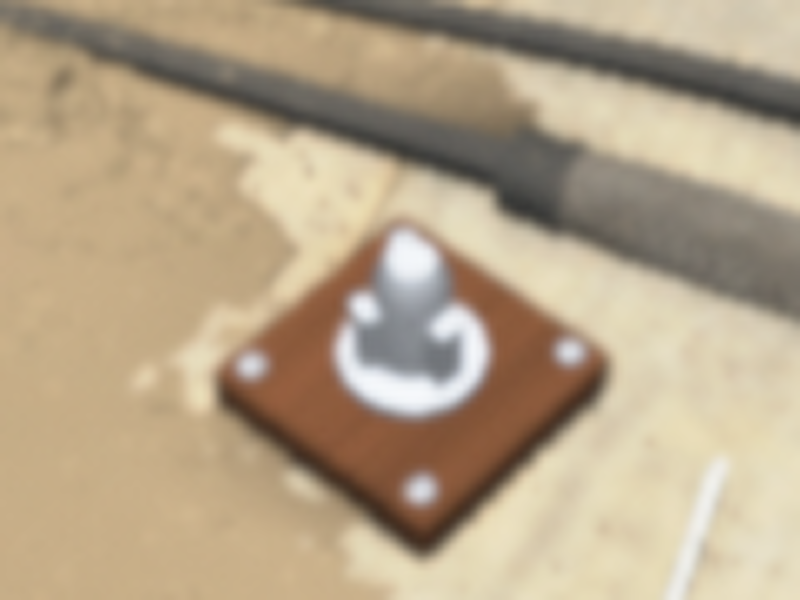

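View pics/wrist0.png

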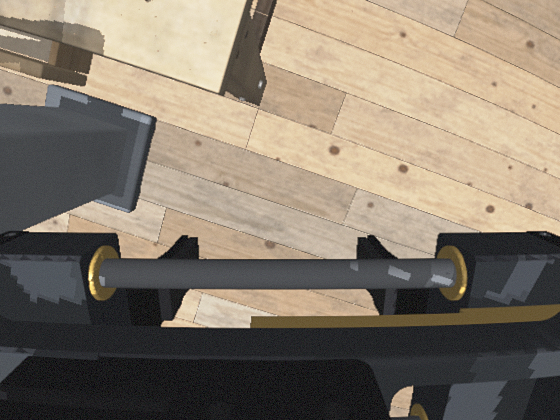

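```bash
cat >> h.py <<'E'
def plan(goal,yaw=None,st=None,maxmm=40,maxdeg=7,n=None):
    """print rows (tool mm, rad) from current pose to goal xyz, tool-x yaw (deg world)"""
    st=st or bot.read_state();p=np.array(st['position']);R=np.array(st['tcp_rot'])
    y0=np.degrees(np.arctan2(R[1,0],R[0,0]))
    dy=0 if yaw is None else (yaw-y0+180)%360-180
    d=np.array(goal)-p
    n=n or int(max(1,np.ceil(np.linalg.norm(d)*1000/maxmm),np.ceil(abs(dy)/maxdeg)))
    n=int(np.ceil(n/5)*5)
    y=np.radians(y0);s=np.radians(dy)/n
    print('yaw now %.2f dyaw %.2f n %d'%(y0,dy,n))
    for i in range(n):
        x=np.array([np.cos(y),np.sin(y),0]);yy=np.array([np.sin(y),-np.cos(y),0])
        e=d/n*1000
        print([[round(float(x@e),1),round(float(yy@e),1),round(float(-e[2]),1)],round(float(-s),4)])
        y+=s
E
python3 - <<'E'
from h import *
c=capture('wrist');R=bot.read_state()['tcp_rot'];p=bot.read_state()['position']
o,d=ray(c,[280,120]);print(R.T@(o-p),R.T@d,c['fx'])
o,d=ray(c,[280,210]);print(R.T@d)
# want ground point(z .03) of pixel (280,130) at hubs centre, keep yaw
T=np.array([.56,-.265,.04]);ztcp=.25
for yaw in[-71.2,-40]:
  y=np.radians(yaw);Rw=np.array([[np.cos(y),np.sin(y),0],[np.sin(y),-np.cos(y),0],[0,0,-1]])
  o,d=ray(c,[280,120]);oo=Rw@(R.T@(o-p));dd=Rw@(R.T@d)
  s=(T[2]-ztcp-oo[2])/dd[2];g=T-oo-s*dd;g[2]=ztcp;print(g)
  plan(g,yaw)
E
```

```text
[ 0.00072087 -0.0686571  -0.16235116] [ 0.00814504 -0.02087919  1.03803095] 315.59336232930076
[0.0082591  0.25683395 0.96648918]
[ 0.48674194 -0.28609122  0.25      ]
yaw now -71.16 dyaw -0.04 n 15
[[-13.1, -24.6, -1.8], 0.0]
[[-13.1, -24.5, -1.8], 0.0]
[[-13.1, -24.5, -1.8], 0.0]
[[-13.1, -24.5, -1.8], 0.0]
[[-13.1, -24.5, -1.8], 0.0]
[[-13.1, -24.5, -1.8], 0.0]
[[-13.1, -24.5, -1.8], 0.0]
[[-13.1, -24.5, -1.8], 0.0]
[[-13.1, -24.5, -1.8], 0.0]
[[-13.1, -24.5, -1.8], 0.0]
[[-13.1, -24.5, -1.8], 0.0]
[[-13.1, -24.5, -1.8], 0.0]
[[-13.1, -24.5, -1.8], 0.0]
[[-13.2, -24.5, -1.8], 0.0]
[[-13.2, -24.5, -1.8], 0.0]
[ 0.5082635  -0.32099033  0.25      ]
yaw now -71.16 dyaw 31.16 n 15
[[-10.5, -25.2, -1.8], -0.0363]
[[-9.6, -25.5, -1.8], -0.0363]
[[-8.6, -25.8, -1.8], -0.0363]
[[-7.7, -26.1, -1.8], -0.0363]
[[-6.7, -26.4, -1.8], -0.0363]
[[-5.8, -26.6, -1.8], -0.0363]
[[-4.8, -26.8, -1.8], -0.0363]
[[-3.8, -27.0, -1.8], -0.0363]
[[-2.8, -27.1, -1.8], -0.0363]
[[-1.9, -27.2, -1.8], -0.0363]
[[-0.9, -27.2, -1.8], -0.0363]
[[0.1, -27.2, -1.8], -0.0363]
[[1.1, -27.2, -1.8], -0.0363]
[[2.1, -27.2, -1.8], -0.0363]
[[3.1, -27.1, -1.8], -0.0363]
```

Request:
{"name": "send_rows", "arguments": {"motion": [[[-13, -24.5, -2], 0], [[-13, -24.5, -2], 0], [[-13, -24.5, -2], 0], [[-13, -24.5, -2], 0], [[-13, -24.5, -2], 0]]}}

```text
time_s: 2.27
position: [0.2954, -0.4933, 0.2318]
tcp_rot: [[0.313, -0.95, -0.001], [-0.95, -0.313, -0.005], [0.004, 0.002, -1.0]]
force: [-0.3, -0.3, 0.5]
opening: 1.0
```

Request:
{"name": "send_rows", "arguments": {"motion": [[[-13, -24.5, -2], 0], [[-13, -24.5, -2], 0], [[-13, -24.5, -2], 0], [[-13, -24.5, -2], 0], [[-13, -24.5, -2], 0]]}}

```text
time_s: 2.68
position: [0.3954, -0.3882, 0.2422]
tcp_rot: [[0.312, -0.95, -0.0], [-0.95, -0.312, -0.006], [0.005, 0.002, -1.0]]
force: [-0.1, 0.1, 0.8]
opening: 0.996
```

Request:
{"name": "send_rows", "arguments": {"motion": [[[-13, -24.5, -2], 0], [[-13, -24.5, -2], 0], [[-13, -24.5, -2], 0], [[-13, -24.5, -2], 0], [[0, 0, 0], 0]]}}

```text
time_s: 3.1
position: [0.4788, -0.3002, 0.2514]
tcp_rot: [[0.315, -0.949, 0.003], [-0.949, -0.315, -0.006], [0.006, -0.001, -1.0]]
force: [0.4, 0.4, 0.3]
opening: 1.0
```

```bash
python3 - <<'E'
from h import *
c=capture('wrist');save(c,'w1.png')
for t in ['hub_a_mid','hub_b_mid','hub_c_mid']:
    print(t,[(np.round(r['xy'],1),round(r['p'],2),np.round(atz(c,r['xy'],.025),4)) for r in place_of('wrist',t)])
print(bot.read_state()['position'],bot.read_state()['time_s'])
E
```

```text
hub_a_mid [(array([344.6, 140. ]), 0.66, array([ 0.5559, -0.3628,  0.025 ]))]
hub_b_mid [(array([248.1,  12. ]), 0.69, array([ 0.6553, -0.2088,  0.025 ])), (array([321.7, 259.7]), 0.35, array([ 0.4003, -0.3908,  0.025 ]))]
hub_c_mid [(array([207.2, 166.5]), 0.81, array([ 0.4723, -0.2132,  0.025 ]))]
[ 0.47530865 -0.30420474  0.25073012] 3.3
```

View pics/w1.png

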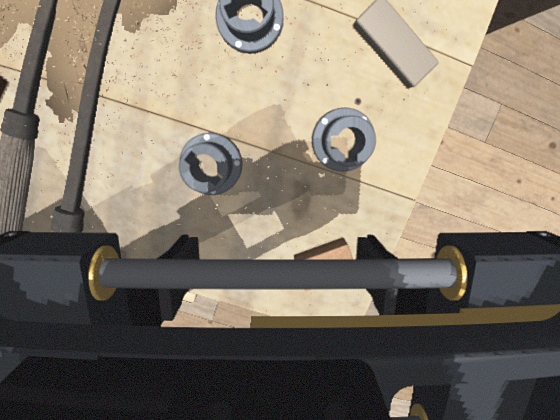

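```bash
cat >> h.py <<'E'
def patch(img,c,ctr,z,half=.05,px=390):
    u=np.linspace(-half,half,px);X,Y=np.meshgrid(ctr[0]+u,ctr[1]-u)
    P=np.stack([X,Y,np.full_like(X,z)],-1).reshape(-1,3)
    q=proj(c,P).reshape(px,px,2).astype(np.float32)
    return cv2.remap(img,q[...,0],q[...,1],cv2.INTER_CUBIC)
E
python3 - <<'E'
from h import *
c=capture('wrist');img=c['image']
cs=[(.5559,-.3655),(.6553,-.2055),(.4723,-.215)]
top=[patch(img,c,p,.05) for p in cs]
bot_=[patch(cv2.imread('pics/top0.png'),(t:=capture('top')),p,.05) for p in cs]
out=cv2.resize(np.vstack([np.hstack(top),np.hstack(bot_)]),(800,533))
cv2.imwrite('pics/p1.png',out)
E
```

```text
(no output)
```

View pics/p1.png

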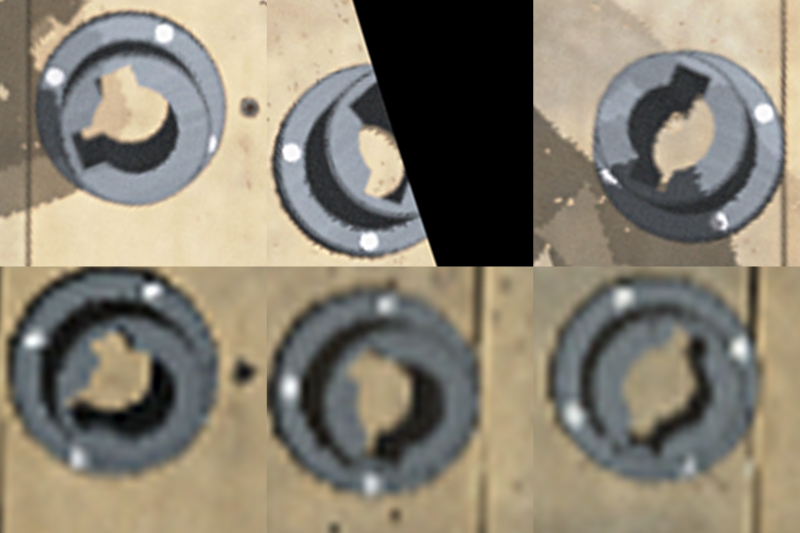

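Request:
{"name": "send_rows", "arguments": {"motion": [[[0, -20, 0], 0], [[0, -20, 0], 0], [[0, -20, 0], 0], [[0, 0, 0], 0], [[0, 0, 0], 0]]}}

```text
time_s: 3.92
position: [0.5304, -0.2901, 0.25]
tcp_rot: [[0.301, -0.954, -0.002], [-0.954, -0.301, -0.006], [0.005, 0.004, -1.0]]
force: [-0.8, -0.3, -0.6]
opening: 0.998
```

```bash
python3 - <<'E'
from h import *
c=capture('wrist');img=c['image'];save(c,'w2.png')
import pickle;pickle.dump(c,open('w2.pkl','wb'))
print([(np.round(r['xy'],1),round(r['p'],2),np.round(atz(c,r['xy'],.0),4)) for r in place_of('wrist','hub_b')])
cs=[(.5559,-.3655),(.6553,-.2055),(.4723,-.215)]
cv2.imwrite('pics/p2.png',np.hstack([patch(img,c,p,.05) for p in cs[:2]]))
E
```

```text
[(array([336.1, 179.6]), 0.9, array([ 0.5541, -0.3663,  0.    ])), (array([241.8,  61.4]), 0.88, array([ 0.6573, -0.2066,  0.    ])), (array([210.4, 200.6]), 0.73, array([ 0.4765, -0.2148,  0.    ]))]
```

View pics/p2.png

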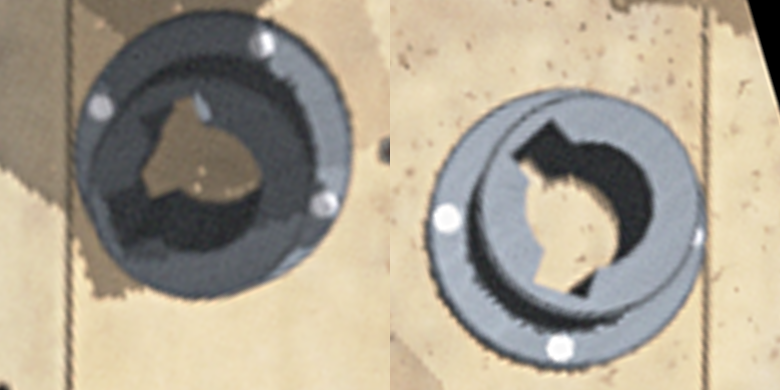

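```bash
cat >> h.py <<'E'
def outline(a2,z,n=400):
    """bore outline, first keyway along x, second at a2 deg; pts & normals"""
    r=.0163;w=.0072;L=.0234;pts=[];nr=[]
    for th in np.arange(0,360,1.5):
        ok=True
        for k in (0,a2):
            if abs((th-k+180)%360-180)<np.degrees(np.arcsin(w/r)): ok=False
        if ok: t=np.radians(th);pts.append([r*np.cos(t),r*np.sin(t)]);nr.append([np.cos(t),np.sin(t)])
    for k in (0,a2):
        t=np.radians(k);e=np.array([np.cos(t),np.sin(t)]);f=np.array([-e[1],e[0]])
        for s in np.arange(.0150,L,.0005):
            for sg in(1,-1): pts.append(e*s+f*w*sg);nr.append(f*sg)
        for s in np.arange(-w,w,.0005): pts.append(e*L+f*s);nr.append(e)
    return np.array(pts),np.array(nr)
def fit(img,c,ctr,z,angs=(90,120,180),rng=.006,signed=False):
    g=cv2.cvtColor(img,cv2.COLOR_BGR2GRAY).astype(np.float32)
    res={}
    for a in angs:
        p,nn=outline(a,z);best=None
        def score(x,y,th,d=.0012):
            t=np.radians(th);R=np.array([[np.cos(t),-np.sin(t)],[np.sin(t),np.cos(t)]])
            P=p@R.T+[x,y];N=nn@R.T
            q=lambda e:cv2.remap(g,*[m.reshape(-1,1).astype(np.float32) for m in proj(c,np.c_[P+N*e,np.full(len(P),z)]).T],cv2.INTER_LINEAR)[:,0]
            return np.mean(np.minimum(np.abs(q(d)-q(-d)),40))
        th0=np.arange(0,180 if a==180 else 360,4)
        cand=[(score(ctr[0]+dx,ctr[1]+dy,th),ctr[0]+dx,ctr[1]+dy,th) for dx in np.arange(-rng,rng+1e-6,.002) for dy in np.arange(-rng,rng+1e-6,.002) for th in th0]
        cand.sort(reverse=True)
        from scipy.optimize import minimize
        bs=[minimize(lambda v:-score(v[0]/1e3,v[1]/1e3,v[2]),[k[1]*1e3,k[2]*1e3,k[3]],method='Nelder-Mead',options=dict(initial_simplex=np.array([[k[1]*1e3,k[2]*1e3,k[3]]]*4)+np.array([[0,0,0],[1,0,0],[0,1,0],[0,0,3]]))) for k in cand[:4]]
        b=min(bs,key=lambda b:b.fun);res[a]=(-b.fun,b.x)
        print(a,'score %.2f x %.1f y %.1f th %.1f'%(-b.fun,*b.x))
    return res
E
python3 - <<'E'
from h import *
import pickle;c=pickle.load(open('w2.pkl','rb'));img=c['image'].copy()
v=img.copy()
for ct in[(.555,-.3655),(.657,-.2045)]:
    print(ct);r=fit(img,c,ct,.05)
    a=max(r,key=lambda k:r[k][0]);x=r[a][1]
    p,_=outline(a,.05);t=np.radians(x[2]);R=np.array([[np.cos(t),-np.sin(t)],[np.sin(t),np.cos(t)]])
    for q in proj(c,np.c_[p@R.T+x[:2]/1e3,np.full(len(p),.05)]): cv2.circle(v,tuple(int(i) for i in np.round(q)),0,(0,0,255),-1)
cv2.imwrite('pics/fit.png',cv2.resize(v[10:230,150:420],(800,652))[:600])
E
```

```text
(0.555, -0.3655)
90 score 25.22 x 557.1 y -364.6 th 111.6
120 score 23.37 x 556.2 y -364.0 th 84.8
180 score 20.34 x 557.3 y -364.6 th 19.4
(0.657, -0.2045)
90 score 31.55 x 656.8 y -207.9 th 134.3
120 score 38.56 x 656.4 y -207.9 th 131.6
180 score 28.86 x 656.3 y -207.6 th 132.2
```

View pics/fit.png

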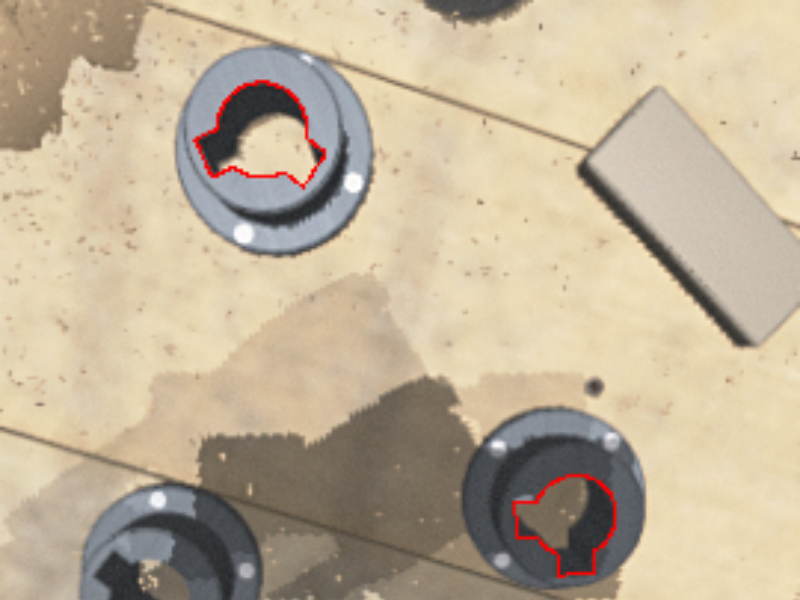

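```bash
python3 - <<'E'
from h import *
s=capture('side')
for q in[(365,310),(447,330)]:
    xy=(240+q[0]*120/800,220+q[1]*90/600);P=atz(s,xy,.06);print(P,np.degrees(np.arctan2(P[1]-.147,P[0]-.4645)))
t=capture('top')
for q in[(570,360),(725,410),(670,570),(512,515)]:
    print(atz(t,(225-40+(q[0]-400)/5,244-30+(q[1]-300)/5),.024))
# pick candidates
st=bot.read_state();print(st['joint_positions'])
for yw in(-71,-40,-20): print(yw);plan([.6565,-.2065,.12],yw,maxmm=35)
E
```

```text
[0.47447903 0.15730372 0.06      ] 45.91712494591435
[0.44292485 0.15438044 0.06      ] 161.11517237569805
[0.52623869 0.17155018 0.024     ]
[0.49196642 0.0728896  0.024     ]
[0.39144111 0.10887513 0.024     ]
[0.42806688 0.20884303 0.024     ]
[-39.13007684  26.85168538  83.48486561  -0.34893433  69.52753055
  33.55939175]
-71
yaw now -72.57 dyaw 1.57 n 10
[[-4.2, -14.6, 13.0], -0.0027]
[[-4.1, -14.6, 13.0], -0.0027]
[[-4.1, -14.6, 13.0], -0.0027]
[[-4.1, -14.6, 13.0], -0.0027]
[[-4.0, -14.6, 13.0], -0.0027]
[[-4.0, -14.7, 13.0], -0.0027]
[[-3.9, -14.7, 13.0], -0.0027]
[[-3.9, -14.7, 13.0], -0.0027]
[[-3.9, -14.7, 13.0], -0.0027]
[[-3.8, -14.7, 13.0], -0.0027]
-40
yaw now -72.57 dyaw 32.57 n 10
[[-4.2, -14.6, 13.0], -0.0568]
[[-3.3, -14.8, 13.0], -0.0568]
[[-2.5, -15.0, 13.0], -0.0568]
[[-1.6, -15.1, 13.0], -0.0568]
[[-0.8, -15.2, 13.0], -0.0568]
[[0.1, -15.2, 13.0], -0.0568]
[[1.0, -15.2, 13.0], -0.0568]
[[1.8, -15.1, 13.0], -0.0568]
[[2.7, -15.0, 13.0], -0.0568]
[[3.5, -14.8, 13.0], -0.0568]
-20
yaw now -72.57 dyaw 52.57 n 10
[[-4.2, -14.6, 13.0], -0.0917]
[[-2.8, -14.9, 13.0], -0.0917]
[[-1.4, -15.1, 13.0], -0.0917]
[[-0.0, -15.2, 13.0], -0.0917]
[[1.3, -15.1, 13.0], -0.0917]
[[2.7, -14.9, 13.0], -0.0917]
[[4.1, -14.6, 13.0], -0.0917]
[[5.4, -14.2, 13.0], -0.0917]
[[6.7, -13.6, 13.0], -0.0917]
[[7.9, -13.0, 13.0], -0.0917]
```

```bash
python3 - <<'E'
from h import *
plan([.656,-.207,.12],0,n=15)
E
```

```text
yaw now -72.57 dyaw 72.57 n 15
[[-2.8, -9.7, 8.7], -0.0844]
[[-1.9, -9.9, 8.7], -0.0844]
[[-1.1, -10.0, 8.7], -0.0844]
[[-0.2, -10.1, 8.7], -0.0844]
[[0.6, -10.1, 8.7], -0.0844]
[[1.5, -10.0, 8.7], -0.0844]
[[2.3, -9.8, 8.7], -0.0844]
[[3.1, -9.6, 8.7], -0.0844]
[[3.9, -9.3, 8.7], -0.0844]
[[4.7, -8.9, 8.7], -0.0844]
[[5.4, -8.5, 8.7], -0.0844]
[[6.1, -8.0, 8.7], -0.0844]
[[6.8, -7.5, 8.7], -0.0844]
[[7.4, -6.9, 8.7], -0.0844]
[[7.9, -6.2, 8.7], -0.0844]
```

Request:
{"name": "send_rows", "arguments": {"motion": [[[-2.8, -9.7, 8.7], -0.088], [[-1.9, -9.9, 8.7], -0.088], [[-1, -10, 8.7], -0.088], [[0, -10, 8.7], -0.088], [[0.6, -10, 8.7], -0.088]], "gripper": 0}}

```text
time_s: 4.53
position: [0.5688, -0.2664, 0.2085]
tcp_rot: [[0.685, -0.728, 0.0], [-0.728, -0.685, -0.01], [0.008, 0.007, -1.0]]
force: [0.2, 0.0, -0.1]
opening: 1.0
```

Request:
{"name": "send_rows", "arguments": {"motion": [[[1.5, -10, 8.7], -0.088], [[2.3, -9.8, 8.7], -0.088], [[3.1, -9.6, 8.7], -0.088], [[3.9, -9.3, 8.7], -0.088], [[4.7, -8.9, 8.7], -0.088]]}}

```text
time_s: 4.95
position: [0.6078, -0.2386, 0.1633]
tcp_rot: [[0.937, -0.35, -0.001], [-0.35, -0.937, -0.01], [0.003, 0.01, -1.0]]
force: [-0.7, 0.5, -0.2]
opening: 1.002
```

Request:
{"name": "send_rows", "arguments": {"motion": [[[5.4, -8.5, 8.7], -0.088], [[6.1, -8, 8.7], -0.088], [[6.8, -7.5, 8.7], -0.088], [[7.4, -6.9, 8.7], -0.088], [[7.9, -6.2, 8.7], -0.088]]}}

```text
time_s: 5.37
position: [0.6458, -0.2095, 0.118]
tcp_rot: [[0.995, 0.101, -0.003], [0.101, -0.995, -0.01], [-0.004, 0.01, -1.0]]
force: [0.3, 0.0, -0.4]
opening: 0.997
```

```bash
python3 - <<'E'
from h import *
st=bot.read_state();print(st['position'],st['joint_positions'],st['time_s'])
plan([.656,-.207,.016],0,n=10)
E
```

```text
[ 0.64584828 -0.20948922  0.11799054] [-27.10777937  41.11166306  78.70950322  -0.68966465  60.06016338
 -32.53355214] 5.3667
yaw now 5.77 dyaw -5.77 n 10
[[1.0, -0.1, 10.2], 0.0101]
[[1.0, -0.2, 10.2], 0.0101]
[[1.0, -0.2, 10.2], 0.0101]
[[1.0, -0.2, 10.2], 0.0101]
[[1.0, -0.2, 10.2], 0.0101]
[[1.0, -0.2, 10.2], 0.0101]
[[1.0, -0.2, 10.2], 0.0101]
[[1.0, -0.2, 10.2], 0.0101]
[[1.0, -0.2, 10.2], 0.0101]
[[1.0, -0.2, 10.2], 0.0101]
```

Request:
{"name": "send_rows", "arguments": {"motion": [[[5, -1.5, 5], 0.03], [[5, -1, 10], 0.03], [[0, 0, 10], 0.02], [[0, 0, 10], 0], [[0, 0, 0], 0]]}}

```text
time_s: 5.78
position: [0.6533, -0.2066, 0.0793]
tcp_rot: [[1.0, 0.02, -0.007], [0.02, -1.0, -0.009], [-0.007, 0.009, -1.0]]
force: [-0.9, 1.1, -0.4]
opening: 1.001
```

```bash
python3 - <<'E'
from h import *
st=bot.read_state();print(st['position'])
plan([.656,-.207,.016],0,n=10)
c=capture('wrist');save(c,'w3.png')
E
```

```text
[ 0.65328989 -0.20660995  0.07927714]
yaw now 1.13 dyaw -1.13 n 10
[[0.3, 0.0, 6.3], 0.002]
[[0.3, 0.0, 6.3], 0.002]
[[0.3, 0.0, 6.3], 0.002]
[[0.3, 0.0, 6.3], 0.002]
[[0.3, 0.0, 6.3], 0.002]
[[0.3, 0.0, 6.3], 0.002]
[[0.3, 0.0, 6.3], 0.002]
[[0.3, 0.0, 6.3], 0.002]
[[0.3, 0.0, 6.3], 0.002]
[[0.3, 0.0, 6.3], 0.002]
```

View pics/w3.png

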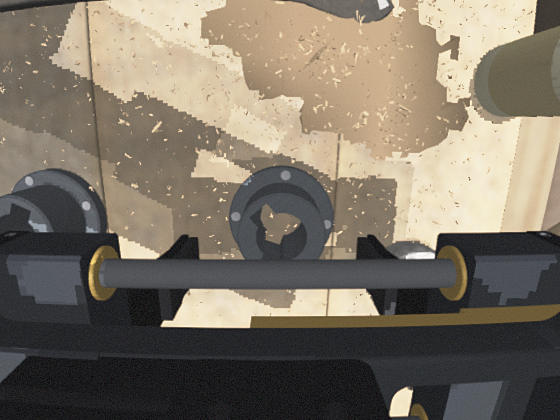

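Request:
{"name": "send_rows", "arguments": {"motion": [[[1, 0, 13], 0], [[1, 0, 13], 0], [[1, 0, 13], 0], [[0, 0, 13], 0], [[0, 0, 8], 0]]}}

```text
time_s: 6.25
position: [0.6578, -0.2098, 0.0182]
tcp_rot: [[1.0, 0.019, -0.0], [0.019, -1.0, -0.012], [-0.0, 0.012, -1.0]]
force: [-0.5, 0.8, -0.2]
opening: 0.999
```

```bash
python3 - <<'E'
from h import *
st=bot.read_state();print(st['position'],st['force'])
plan([.656,-.207,.016],0,n=5)
E
```

```text
[ 0.65783312 -0.20978676  0.01818139] [-0.52933974  0.76983643 -0.15596862]
yaw now 1.08 dyaw -1.08 n 5
[[-0.4, -0.6, 0.4], 0.0038]
[[-0.4, -0.6, 0.4], 0.0038]
[[-0.4, -0.6, 0.4], 0.0038]
[[-0.4, -0.6, 0.4], 0.0038]
[[-0.4, -0.6, 0.4], 0.0038]
```

Request:
{"name": "send_rows", "arguments": {"motion": [[[-1, -2.5, 0], 0], [[0, 0, 0], 0], [[0, 0, 0], 0], [[0, 0, 0], 0], [[0, 0, 0], 0]]}}

```text
time_s: 6.67
position: [0.6546, -0.2059, 0.014]
tcp_rot: [[1.0, 0.019, -0.006], [0.019, -1.0, -0.009], [-0.006, 0.009, -1.0]]
force: [0.6, 0.5, -0.1]
opening: 1.003
```

Request:
{"name": "send_rows", "arguments": {"motion": [[[0, 0, 0], 0], [[0, 0, 0], 0], [[0, 0, 0], 0], [[0, 0, 0], 0], [[0, 0, 0], 0]], "gripper": 1}}

```text
time_s: 7.08
position: [0.6564, -0.2066, 0.0167]
tcp_rot: [[1.0, 0.019, -0.002], [0.019, -1.0, -0.011], [-0.002, 0.011, -1.0]]
force: [-0.4, 0.2, -0.4]
opening: 0.705
```

Request:
{"name": "send_rows", "arguments": {"motion": [[[0, 0, 0], 0], [[0, 0, 0], 0], [[0, 0, 0], 0], [[0, 0, 0], 0], [[0, 0, 0], 0]]}}

```text
time_s: 7.5
position: [0.6562, -0.2066, 0.0167]
tcp_rot: [[1.0, 0.019, -0.002], [0.019, -1.0, -0.011], [-0.002, 0.011, -1.0]]
force: [-0.1, -0.0, -0.2]
opening: 0.661
```

```bash
python3 - <<'E'
from h import *
st=bot.read_state();print(st['position'],st['force'],st['opening'],st['tcp_rot'])
c=capture('wrist');save(c,'w4.png')
fit(c['image'],c,(.657,-.207),.05,angs=(120,),rng=.004)
E
```

```text
[ 0.65620585 -0.20662378  0.01672488] [-0.07443078 -0.04067824 -0.20183967] 0.6610252093140077 [[ 0.99981301  0.01926552 -0.0016711 ]
 [ 0.01924521 -0.99974957 -0.01142056]
 [-0.0018907   0.01138626 -0.99993339]]
120 score 20.54 x 657.7 y -208.4 th 13.4
```

View pics/w4.png

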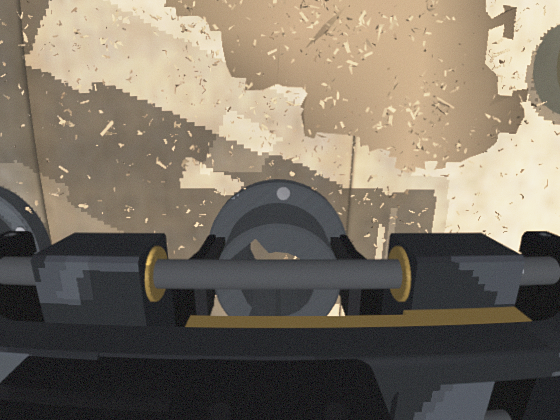

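Request:
{"name": "send_rows", "arguments": {"motion": [[[0, 0, -15], 0], [[0, 0, -25], 0], [[0, 0, -25], 0], [[0, 0, -25], 0], [[0, 0, -15], 0]]}}

```text
time_s: 7.97
position: [0.6498, -0.2022, 0.1186]
tcp_rot: [[1.0, 0.019, -0.021], [0.019, -1.0, -0.002], [-0.021, 0.001, -1.0]]
force: [0.8, -0.2, -2.6]
opening: 0.659
```

```bash
python3 - <<'E'
from h import *
st=bot.read_state();print(st['position'],st['force'],st['opening'])
plan([.405,.144,.125],-85,n=20)
E
```

```text
[ 0.64980487 -0.20220224  0.11864269] [ 0.8080213  -0.18936318 -2.63216313] 0.6589080404908951
yaw now 1.09 dyaw -86.09 n 20
[[-11.9, -17.5, -0.3], 0.0751]
[[-13.2, -16.6, -0.3], 0.0751]
[[-14.4, -15.6, -0.3], 0.0751]
[[-15.5, -14.4, -0.3], 0.0751]
[[-16.6, -13.2, -0.3], 0.0751]
[[-17.5, -11.9, -0.3], 0.0751]
[[-18.4, -10.6, -0.3], 0.0751]
[[-19.1, -9.2, -0.3], 0.0751]
[[-19.7, -7.7, -0.3], 0.0751]
[[-20.3, -6.2, -0.3], 0.0751]
[[-20.7, -4.7, -0.3], 0.0751]
[[-21.0, -3.1, -0.3], 0.0751]
[[-21.1, -1.5, -0.3], 0.0751]
[[-21.2, 0.0, -0.3], 0.0751]
[[-21.1, 1.6, -0.3], 0.0751]
[[-21.0, 3.2, -0.3], 0.0751]
[[-20.7, 4.8, -0.3], 0.0751]
[[-20.2, 6.3, -0.3], 0.0751]
[[-19.7, 7.8, -0.3], 0.0751]
[[-19.1, 9.3, -0.3], 0.0751]
```

Request:
{"name": "send_rows", "arguments": {"motion": [[[-12, -17.5, -0.5], 0.075], [[-13, -16.6, -0.5], 0.075], [[-14.4, -15.6, -0.5], 0.075], [[-15.5, -14.4, -0.5], 0.075], [[-16.6, -13, -0.5], 0.075]]}}

```text
time_s: 8.38
position: [0.5925, -0.1188, 0.1303]
tcp_rot: [[0.93, -0.368, -0.006], [-0.369, -0.93, -0.01], [-0.002, 0.011, -1.0]]
force: [0.6, 0.5, -4.3]
opening: 0.663
```

Request:
{"name": "send_rows", "arguments": {"motion": [[[-17.5, -12, -0.5], 0.075], [[-18.4, -10.6, -0.5], 0.075], [[-19, -9, -0.5], 0.075], [[-19.7, -7.7, -0.5], 0.075], [[-20.3, -6, -0.5], 0.075]]}}

```text
time_s: 8.8
position: [0.5279, -0.0261, 0.1351]
tcp_rot: [[0.716, -0.698, -0.008], [-0.698, -0.716, -0.009], [0.0, 0.012, -1.0]]
force: [0.4, 0.6, -3.6]
opening: 0.659
```

Request:
{"name": "send_rows", "arguments": {"motion": [[[-20.7, -4.7, 0], 0.075], [[-21, -3, 0], 0.075], [[-21, -1.5, 0], 0.075], [[-21, 0, 0], 0.075], [[-21, 1.6, 0], 0.075]]}}

```text
time_s: 9.22
position: [0.466, 0.0674, 0.1378]
tcp_rot: [[0.391, -0.92, -0.009], [-0.92, -0.391, -0.008], [0.004, 0.012, -1.0]]
force: [0.1, 0.7, -4.0]
opening: 0.662
```

```bash
python3 - <<'E'
from h import *
st=bot.read_state();print(st['position'],st['force'],st['opening'],st['joint_positions'])
plan([.405,.144,.125],-85,n=5)
E
```

```text
[0.46602158 0.06736786 0.13784989] [ 0.1483773   0.68228397 -3.97013292] 0.6624072626606051 [ -5.06453235  26.57062916 108.18352316  -0.72187539  45.73270951
  62.40975445]
yaw now -66.97 dyaw -18.03 n 5
[[-18.9, 5.2, 2.6], 0.0629]
[[-18.5, 6.4, 2.6], 0.0629]
[[-18.1, 7.6, 2.6], 0.0629]
[[-17.6, 8.7, 2.6], 0.0629]
[[-17.0, 9.8, 2.6], 0.0629]
```

Request:
{"name": "send_rows", "arguments": {"motion": [[[-19, 6, 1], 0.07], [[-18.5, 7, 1], 0.07], [[-18, 8, 1], 0.07], [[-17.6, 9, 1], 0.07], [[-6, 3, 0], 0]]}}

```text
time_s: 9.63
position: [0.4063, 0.1393, 0.1367]
tcp_rot: [[0.107, -0.994, -0.011], [-0.994, -0.107, -0.008], [0.006, 0.011, -1.0]]
force: [-1.4, -0.3, -4.2]
opening: 0.656
```

Request:
{"name": "send_rows", "arguments": {"motion": [[[0, 0, 0], 0], [[0, 0, 0], 0], [[0, 0, 0], 0], [[0, 0, 0], 0], [[0, 0, 0], 0]]}}

```text
time_s: 10.05
position: [0.4087, 0.1387, 0.1385]
tcp_rot: [[0.115, -0.993, -0.006], [-0.993, -0.115, -0.008], [0.008, 0.007, -1.0]]
force: [0.3, -0.3, -4.3]
opening: 0.654
```

```bash
python3 - <<'E'
from h import *
import pickle
st=bot.read_state();print(st['position'],st['force'],st['opening'],st['tcp_rot'])
c=capture('wrist');save(c,'w5.png');pickle.dump(c,open('w5.pkl','wb'))
for t,z in(('shaft_nose',.082),('key_tops',.06),('shoulder',.03)):
    print(t,[(np.round(r['xy'],1),round(r['p'],2),np.round(atz(c,r['xy'],z),4)) for r in place_of('wrist',t)])
E
```

```text
[0.40869198 0.13873665 0.1384921 ] [ 0.32529147 -0.31683791 -4.33438517] 0.6542744629660865 [[ 0.11512643 -0.99333472 -0.00566022]
 [-0.99332142 -0.1150773  -0.00835241]
 [ 0.00764537  0.006584   -0.9999491 ]]
shaft_nose []
key_tops []
shoulder []
```

View pics/w5.png

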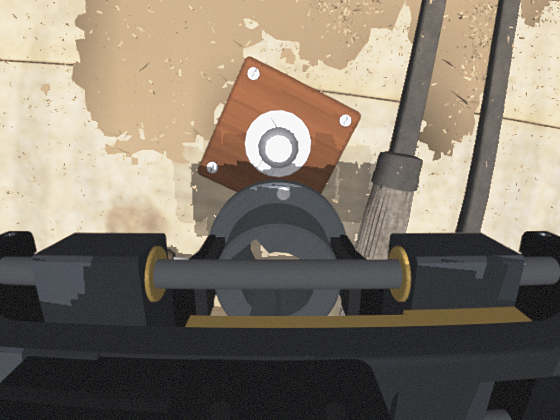

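```bash
python3 - <<'E'
from h import *
import pickle
c=pickle.load(open('w5.pkl','rb'));img=c['image'].copy()
ctr=atz(c,(278,147),.082);print(ctr)
for z,xy in((.082,(278,147)),(.03,(278,143))): print(z,atz(c,xy,z))
o=np.hstack([patch(img,c,ctr,.082,.035),patch(img,c,ctr,.06,.035)])
cv2.imwrite('pics/sh.png',o)
cv2.imwrite('pics/sh2.png',cv2.resize(img[90:200,210:350],(800,628),interpolation=cv2.INTER_CUBIC)[:600])
E
```

```text
[0.46332515 0.14368544 0.082     ]
0.082 [0.46332515 0.14368544 0.082     ]
0.03 [0.46314728 0.14317201 0.03      ]
```

View pics/sh.png

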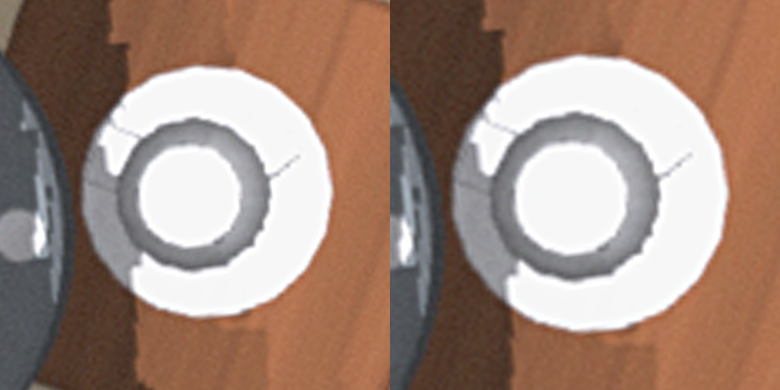

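View pics/sh2.png

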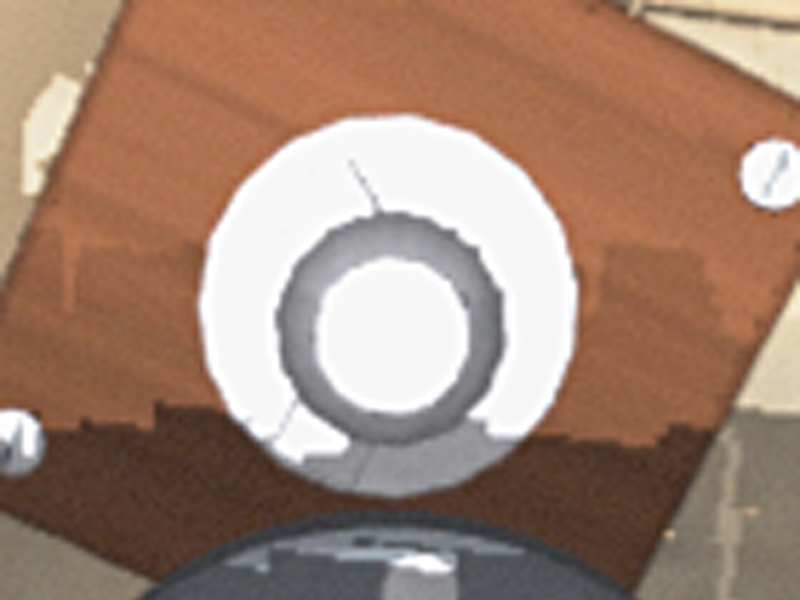

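```bash
python3 - <<'E'
from h import *
plan([.464,.1435,.125],-92.5,n=5)
E
```

```text
yaw now -83.40 dyaw -9.10 n 5
[[0.4, -11.2, 2.7], 0.0318]
[[0.0, -11.2, 2.7], 0.0318]
[[-0.3, -11.2, 2.7], 0.0318]
[[-0.7, -11.2, 2.7], 0.0318]
[[-1.0, -11.2, 2.7], 0.0318]
```

Request:
{"name": "send_rows", "arguments": {"motion": [[[0, -12, 1], 0.035], [[0, -12, 1], 0.035], [[0, -12, 1], 0.035], [[-1, -12, 1], 0.035], [[-1, -8, 0], 0.02]]}}

```text
time_s: 10.67
position: [0.462, 0.1427, 0.1325]
tcp_rot: [[-0.053, -0.999, -0.014], [-0.999, 0.053, -0.009], [0.01, 0.013, -1.0]]
force: [0.3, -0.3, -4.7]
opening: 0.662
```

Request:
{"name": "send_rows", "arguments": {"motion": [[[0, 0, 0], 0], [[0, 0, 0], 0], [[0, 0, 0], 0], [[0, 0, 0], 0], [[0, 0, 0], 0]]}}

```text
time_s: 11.08
position: [0.4617, 0.1422, 0.1319]
tcp_rot: [[-0.052, -0.999, -0.016], [-0.999, 0.052, -0.009], [0.01, 0.015, -1.0]]
force: [-0.9, 0.4, -4.6]
opening: 0.658
```

```bash
python3 - <<'E'
from h import *
plan([.464,.1435,.110],-92.5,n=5)
s=capture('side');save(s,'s6.png');w=capture('wrist');save(w,'w6.png')
cv2.imwrite('pics/c6.png',np.hstack([cv2.resize(s['image'][200:320,240:360],(400,400)),cv2.resize(w['image'][120:340,160:400],(400,400))]))
E
```

```text
yaw now -92.97 dyaw 0.47 n 5
[[-0.3, -0.4, 4.4], -0.0016]
[[-0.3, -0.4, 4.4], -0.0016]
[[-0.3, -0.4, 4.4], -0.0016]
[[-0.3, -0.4, 4.4], -0.0016]
[[-0.3, -0.4, 4.4], -0.0016]
```

View pics/c6.png

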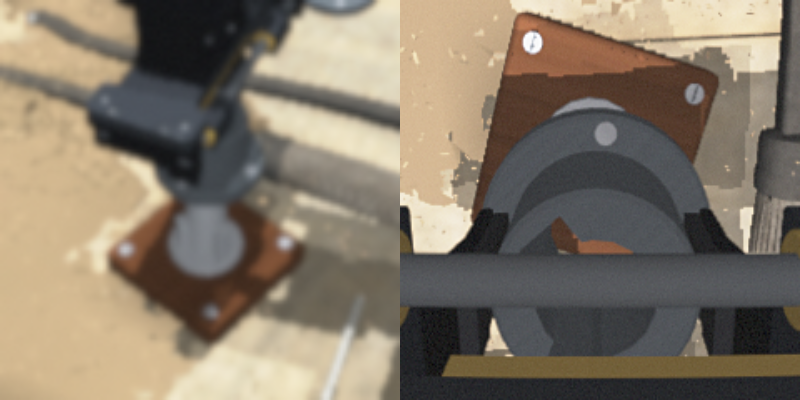

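Request:
{"name": "send_rows", "arguments": {"motion": [[[-1, -2, 6], 0], [[0, 0, 8], 0], [[0, 0, 8], 0], [[0, 0, 8], 0], [[0, 0, 5], 0]]}}

```text
time_s: 11.6
position: [0.4638, 0.1431, 0.0948]
tcp_rot: [[-0.051, -0.999, -0.013], [-0.999, 0.051, -0.009], [0.009, 0.013, -1.0]]
force: [-0.2, 0.3, -4.4]
opening: 0.658
```

```bash
python3 - <<'E'
from h import *
st=bot.read_state();print(st['force'],st['moment'])
plan([.464,.1435,.08],-92.5,n=5)
E
```

```text
[-0.23215861  0.32508097 -4.41978404] [0.01795886 0.00821183 0.01894484]
yaw now -92.94 dyaw 0.44 n 5
[[-0.1, -0.0, 3.0], -0.0015]
[[-0.1, -0.0, 3.0], -0.0015]
[[-0.1, -0.0, 3.0], -0.0015]
[[-0.1, -0.0, 3.0], -0.0015]
[[-0.1, -0.0, 3.0], -0.0015]
```

Request:
{"name": "send_rows", "arguments": {"motion": [[[0, 0, 4], 0], [[0, 0, 4], 0], [[0, 0, 4], 0], [[0, 0, 4], 0], [[0, 0, 3], 0]]}}

```text
time_s: 12.02
position: [0.4626, 0.1428, 0.0719]
tcp_rot: [[-0.051, -0.999, -0.017], [-0.999, 0.051, -0.009], [0.01, 0.016, -1.0]]
force: [0.2, -0.4, -4.3]
opening: 0.658
```

Request:
{"name": "send_rows", "arguments": {"motion": [[[0, 0, 3], 0], [[0, 0, 3], 0], [[0, 0, 3], 0], [[0, 0, 3], 0], [[0, 0, 3], 0]]}}

```text
time_s: 12.43
position: [0.4629, 0.1428, 0.0557]
tcp_rot: [[-0.051, -0.999, -0.015], [-0.999, 0.052, -0.009], [0.01, 0.015, -1.0]]
force: [-0.3, -0.2, -2.6]
opening: 0.658
```

Request:
{"name": "send_rows", "arguments": {"motion": [[[0, 0, 3], 0], [[0, 0, 3], 0], [[0, 0, 3], 0], [[0, 0, 3], 0], [[0, 0, 3], 0]]}}

```text
time_s: 12.85
position: [0.4631, 0.1425, 0.0456]
tcp_rot: [[-0.05, -0.999, -0.013], [-0.999, 0.05, -0.009], [0.01, 0.013, -1.0]]
force: [-5.7, -0.6, 33.8]
opening: 0.662
```

```bash
python3 - <<'E'
from h import *
st=bot.read_state();print(st['position'],st['force'],st['moment'],st['opening'])
E
```

```text
[0.46307464 0.14245631 0.0456338 ] [-5.65380561 -0.5565116  33.79385193] [0.2260786  1.14592273 0.07457382] 0.6615721131317012
```

Request:
{"name": "send_rows", "arguments": {"motion": [[[0, 0, 0], 0], [[0, 0, 0], 0], [[0, 0, 0], 0], [[0, 0, 0], 0], [[0, 0, 0], 0]]}}

```text
time_s: 13.27
position: [0.4632, 0.1427, 0.047]
tcp_rot: [[-0.05, -0.999, -0.011], [-0.999, 0.05, -0.009], [0.01, 0.01, -1.0]]
force: [-0.3, -0.3, -2.9]
opening: 0.664
```

Request:
{"name": "send_rows", "arguments": {"motion": [[[0, 0, 0], 0], [[0, 0, 0], 0], [[0, 0, 0], 0], [[0, 0, 0], 0], [[0, 0, 0], 0]], "gripper": 0}}

```text
time_s: 13.68
position: [0.465, 0.1425, 0.0467]
tcp_rot: [[-0.05, -0.999, -0.008], [-0.999, 0.05, -0.009], [0.01, 0.008, -1.0]]
force: [-0.4, -0.5, 0.1]
opening: 0.942
```

Request:
{"name": "send_rows", "arguments": {"motion": [[[0, 0, 0], 0], [[0, 0, 0], 0], [[0, 0, 0], 0], [[0, 0, 0], 0], [[0, 0, 0], 0]]}}

```text
time_s: 14.1
position: [0.4657, 0.1425, 0.0471]
tcp_rot: [[-0.05, -0.999, -0.007], [-0.999, 0.05, -0.009], [0.01, 0.006, -1.0]]
force: [-0.1, -0.4, 0.5]
opening: 0.998
```

```bash
python3 - <<'E'
from h import *
w=capture('wrist');save(w,'w7.png')
E
```

```text
(no output)
```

View pics/w7.png

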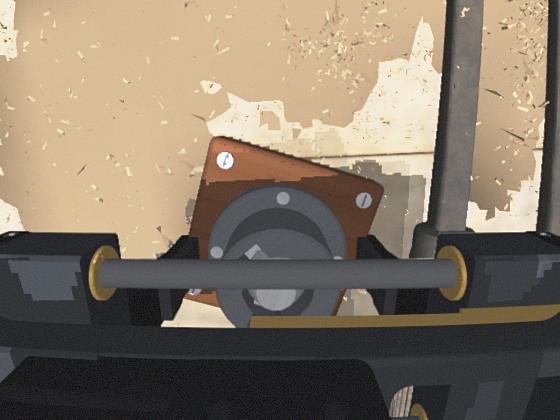

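Fingers are open and clear either side of the hub (rows 240–320, cols 210–345). Retreat straight up, then back out toward the base.

Request:
{"name": "send_rows", "arguments": {"motion": [[[0, 0, -8], 0], [[0, 0, -15], 0], [[0, 0, -20], 0], [[0, 0, -20], 0], [[0, 0, -20], 0]]}}

```text
time_s: 14.57
position: [0.4626, 0.1428, 0.1307]
tcp_rot: [[-0.05, -0.999, -0.019], [-0.999, 0.051, -0.01], [0.011, 0.018, -1.0]]
force: [0.2, -0.5, 0.0]
opening: 0.999
```

Request:
{"name": "send_rows", "arguments": {"motion": [[[10, 5, -15], 0], [[20, 8, -10], 0], [[20, 8, 0], 0], [[20, 8, 0], 0], [[20, 8, 0], 0]]}}

```text
time_s: 14.98
position: [0.4262, 0.0555, 0.1663]
tcp_rot: [[-0.043, -0.999, 0.0], [-0.999, 0.043, -0.01], [0.01, -0.001, -1.0]]
force: [0.5, -0.5, -0.5]
opening: 0.997
```

Request:
{"name": "send_rows", "arguments": {"motion": [[[20, 0, 0], 0], [[20, 0, 0], 0], [[10, 0, 0], 0], [[0, 0, 0], 0], [[0, 0, 0], 0]]}}

```text
time_s: 15.4
position: [0.4209, 0.001, 0.1701]
tcp_rot: [[-0.047, -0.999, 0.002], [-0.999, 0.047, -0.011], [0.011, -0.002, -1.0]]
force: [-0.2, 0.2, 0.6]
opening: 0.997
```

```bash
python3 - <<'E'
from h import *
print(bot.read_state()['position'])
o=[]
for n in('top','side','wrist'):
    c=capture(n);save(c,n+'8.png')
    q=proj(c,[[.463,.1432,.05]])[0].astype(int);print(n,q)
    print([(np.round(r['xy'],1),round(r['p'],2),np.round(atz(c,r['xy'],.03),4)) for r in place_of(n,'hub_b')])
    if n!='wrist':
        x,y=np.clip(q,45,500);o.append(cv2.resize(c['image'][y-40:y+40,x-40:x+40],(400,400),interpolation=cv2.INTER_CUBIC))
        # expected top-face rim when home (z=.08)
        print(np.round(proj(c,[[.463,.1432,.08],[.463,.1432,.03],[.463,.1432,.11]]),1))
cv2.imwrite('pics/c8.png',np.hstack(o))
E
```

```text
[0.42091506 0.00103112 0.17014141]
top [226 244]
[(array([227.1, 245.3]), 0.78, array([0.4633, 0.1452, 0.03  ])), (array([338.7, 243.3]), 0.73, array([ 0.4613, -0.2066,  0.03  ])), (array([387.2, 209.2]), 0.59, array([ 0.5665, -0.3667,  0.03  ]))]
[[225.8 243.7]
 [227.7 245.4]
 [224.6 242.7]]
side [301 266]
[(array([300.1, 272.4]), 0.76, array([0.4646, 0.1469, 0.03  ])), (array([337.6, 197.2]), 0.68, array([ 0.4716, -0.1703,  0.03  ])), (array([333.7, 163.8]), 0.58, array([ 0.5408, -0.3341,  0.03  ]))]
[[301.2 258.5]
 [301.2 271.6]
 [301.2 250.2]]
wrist [117 165]
[(array([127.1, 165.3]), 0.71, array([0.4611, 0.1441, 0.03  ]))]
```

View pics/c8.png

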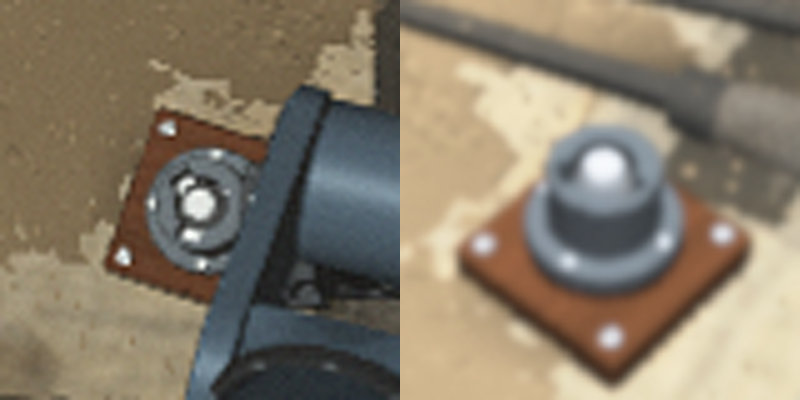

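View pics/top8.png

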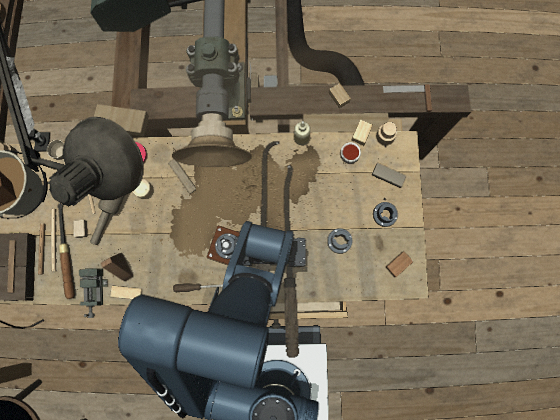

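View pics/wrist8.png

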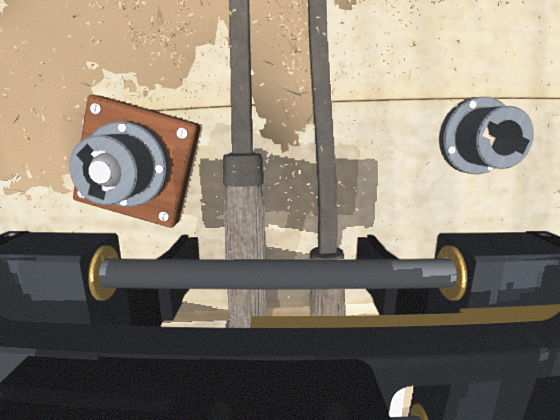

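```bash
python3 -c "
from rig import bot
print(bot.hand_in(),bot.read_state()['time_s'])"
```

```text
the job is handed in; nothing more can be done
the job is handed in; nothing more can be done
```

I put the hub with keyways 120° apart (hub_b) on the test shaft, pushed it home, released it, and handed the job in. My last reading before that was 15.4 s on the robot clock, with a few camera calls after it.

- **Choosing the hub:** fitting the keyway outline to the wrist picture scored 38.6 for 120°, against 31.6 for 90° and 28.9 for 180°. The other two looked like the 90° hub and the opposite-keyway hub. For the 90° hub the fit was less clear, 25.2 against 23.4.
- **Key angle:** the side camera gave roughly 43° for the first key and the wrist camera about 38°. I used 38°, and the keys entered without any searching or turning on the key tops.
- **Seating:** the hub stopped with the tool at 45.6 mm while pressing, and 47.0 mm once relaxed. Being home should give about 46.7 mm. The press peaked at about 34 N, and the force fell to near zero once the fingers opened.
- **Final pictures:** the flange sits on the shoulder, the shaft nose is about flush with the hub top, and the keys show in the keyways.
- **Everything else:** in the top view the other two hubs stand flange down where they were, and I saw nothing else disturbed. The arm partly covers that picture near the shaft. The arm ended clear, about 14 cm to the side of the shaft.

One check failed: the trained network did not find the shaft in the close wrist picture, so I measured its position and the keys from the image by hand.

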